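Press the axle cap home on the wheel

ROBOT

A 6-joint arm with a two-finger parallel gripper is mounted at the origin on the work surface; the furniture and walls round the work are solid. World frame = base frame: x ahead of the robot, y to its left, z up, the work surface at z = 0. Lengths are in m, angles in degrees, forces in N, time in s.
With the tool pointing down it reaches from about 0.35 to 0.875 m from the base axis. Payload 4.2 kg.
Tool frame: the origin (TCP) lies on the front face of the gripper's body, between the roots of the fingers; the fingertips stand finger_overhang ahead of it and the grasp point (between the pads) lies 51 mm ahead of it (finger_overhang is the distance from the TCP to the fingertips, in m); z points along the fingers, y is the line along which they close (so a half turn about z gives the same grasp; the last joint's range is limited). The gripper opens to 87 mm and grips with 3 to 60 N. Pads are 19 mm wide; open, the fingers measure 117 mm over their backs; the gripper's body (75 mm by 190 mm) begins 51 mm behind the grasp point.
Start: joints at [78.759, 22.042, 0.453, 0, -68.411, -14.817], TCP at [0.275, 0.561, 0.292] pointing down, gripper open.
Joint ranges: [-179.83, 179.83], [-69.29, 118.12], [-61.27, 80.66], [-181.25, 117.63], [-171.15, -9.14], [-177.46, 177.46]. Speed limits (degrees/s): [159.86, 159.86, 180, 180, 180, 180].

INTERFACE

Orientations are given as a 3x3 rotation matrix whose columns are the frame's x, y, z axes.
In Python, from station import sense, capture, camera_model, finish_job, finger_overhang gives the robot as it stands. The module is installed in compiled form; this text tells all that it offers.
- The arm moves only by the tool jog_arm, never from a script. Its argument "rows" is a list that holds one entry, the list of rows, each a list of 4 numbers: the shift along the tool's x, y, z in m, then the turn about the tool's z in rad. A call has 1 to 20 rows; each row shifts and turns the commanded pose from where the row before left it, along the tool's axes as they then stand; what a row does not reach is not made up. A row lasts 1/8 s, in which the tool goes at most 62.5 mm and 10.7 degrees, less where a joint would pass 70% of its speed; a pose out of reach is approached as far as the arm can. A call is refused whole if a number of a shift passes 0.0625 or a number of a turn 0.188, either way. A call with a gripper value outside its range is refused whole. "claw" is the opening, from 0 (shut) to 1 (fully open), set as the call begins (left out, the last holds). The fingers move at their own pace and stop on an object; the grip force is fixed at half the most. Time passes only in rows, so rows that do not move let the fingers close. It gives the time, the measured TCP pose, the force, the opening and the grip force at its end, in the units of the state.
- sense(): the state, without advancing time (a new reading comes with each control period).
- capture(name): name is "scene" or "top"; returns the picture (400x640x3 uint8, red, green, blue); there is no depth.
- camera_model(name): a dict with "fovy" (degrees; the focal length in pixels is half the picture's height over the tangent of half this angle, whatever the lens; pixels are square), "cx", "cy" (the principal point, pixels), "eye" and "rotation" of the camera in the world. Camera axes: x right, y down, z forward; pixel columns grow to the right and rows downward; lengths in m; the calibration is good to about 2 mm. A picture is of the moment at which its call begins. camera_model takes no time and is no camera call.
- finish_job(): hands the job in; it is judged then, once.
The state is a dict: "time_s": time; "joints": joint angles; "joint_velocities": joint speeds; "effort": joint torques, N m; "tcp_pos": TCP position; "ee_rot": TCP orientation; "wrist_force": force on the tool from outside, world axes, zero at the start; "moment": the same for the moment, N m; "gripper_width": opening from 0.0 (shut) to 1.0 (fully open); "gripper_force": force on a finger pad.
Only numpy, scipy, OpenCV 4.12 (cv2) and the standard library are available. Lean on these libraries where they do the work, as an engineer would, in place of code of your own. Each camera call takes 0.05 s, during which the arm holds its last target. There are 200 camera calls.

TASK

The wheel on the sloping assembly stand still lacks its axle cap. Take the larger of the two push-on caps from the amber tray, set it open end down on the end of the axle and press it straight along the axle until its teeth have bitten and its flange sits fully home against the wheel's hub, then let go of it. Leave the smaller cap and the other things on the desk where they are.

Things in the scene. Friction and masses are not known exactly. Their poses are not given: they have to be found in the camera images.
- cap: The larger push-on axle cap: plain steel, hat-shaped, 34 mm tall, about 130 g, upright on the tray at first. Origin at the centre of its open underside, z up to its closed top. Flange 34 mm across and 3 mm thick at the bottom; round body 26 mm across above it (grasp this). Bore 13 mm wide, 28 mm deep, open below, with three hidden inward spring teeth 11 mm above the open end.
- small_cap: A smaller cap of the same form, 22 mm tall, body 18 mm and flange 24 mm across; its 8 mm bore does not fit this axle. Origin at the centre of its underside. Stays where it is.
- tray: Amber parts tray (a flat nest of trays), 148 x 64 x 14 mm, fixed; the caps stand on its flat top, 14 mm above the desk, about 42 mm to either side of its middle along its long side. Origin at the centre of its underside, x along the long side, z up.
- wheel: Black-tyred wheel, 92 mm across, with grey hub, fixed on the sloping plate of the stand. Origin at the centre of the hub's outer flat face (44 mm across; the tyre's face lies 6 mm lower). z points out along the axle: upward, leaning 30 degrees from vertical, roughly towards the robot; y is level. When the cap is home, its origin coincides with this one and the z axes agree.
- stand: Aluminium assembly stand fixed on the desk: base plate 150 x 110 x 10 mm, uprights, and a plate sloping down towards the robot, top edge about 100 mm high. The wheel rises to about 120 mm. Origin at the centre of its underside; -x is its low side.
- tester: Black hand-held component tester lying on the desk, 52 x 68 x 20 mm, loose. Origin at its underside. Bystander. (On the robot's side of it stands the nearer monitor, an obstacle for the arm: the solid panel is fixed 60 mm further right, -y, than the cameras show it, as the drawn one cuts into the robot's base.)
- tip_tin: Round tin of copper wool, 42 mm across and 48 mm tall, loose. Origin at its underside. Bystander.
- solder_reel: Reel of solder standing upright, 37 mm across and 62 mm tall, loose. Origin at its underside. Bystander.
- cap_top (a point): Centre of the larger cap's flat closed top (18 mm across), 34 mm above its origin; may be pressed with shut fingers. The cap's first 11 to 13 mm go freely over the axle; then the teeth bite and pushing on takes 6 to 18 N all the way. It does not go down by its own weight and does not spring back.
- axle_tip (a point): Tip of the plain steel axle that stands 26 mm out of the hub's face along the wheel's z. The axle is 10 mm in diameter; its last 7 mm taper (8.4 mm across at 3 mm from the tip, 5 mm across at the tip).

How it is judged (in metres and radians):
On the way:
1. the larger cap is round the end of the axle (x of cap in the frame of wheel between -0.004 and 0.004 m and y of cap in the frame of wheel between -0.004 and 0.004 m and z of cap in the frame of wheel below 0.023 m).
At the end, for the whole second after the job is handed in: The larger cap is on the axle, its underside within 2.5 mm of the hub's face and within 3 mm of the axle's line to each side, its axis within 7 degrees of the axle's, at rest (z of cap in the frame of wheel between -0.0025 and 0.0025 m and x of cap in the frame of wheel between -0.003 and 0.003 m and y of cap in the frame of wheel between -0.003 and 0.003 m and angle between the z axis of cap and the z axis of wheel, either way round below 0.12 rad and linear speed of cap below 0.01 m/s); the robot touches nothing.
It fails at once if the smaller cap is moved more than 20 mm (distance of small_cap from where it was at the start of the episode above 0.02 m).
It fails at once if a bystander is moved more than 20 mm (distance of any of tester, tip_tin, solder_reel from where it was at the start of the episode above 0.02 m).
It also fails if it takes over 40 s, if anything falls off the work surface, if the arm or the gripper's body presses on something with over 40 N, if the wrist force passes 120 N, or if a joint passes its speed limit or range.

## Working session

There is one attempt and no reset: what is moved stays moved. The work goes in short steps, Python scripts to look and compute and a tool call to move; the robot and the scene stay as the last step left them, time stands still between calls to the robot, and variables do not carry over. Pictures are saved under pics/ and viewed, at most 10 in all, crops included, and the job is handed in when it is done.

Besides the shell and the picture viewer there is one more tool, called after "Emit:" in YAML: its name, and indented under it one key for each argument. jog_arm: Moves the arm, as the interface text tells. Its arguments: {"type":"object","properties":{"rows":{"type":"array"},"claw":{"type":"number"}},"required":["rows"]}

```bash
mkdir -p pics; python3 - <<'E'
from station import *
import cv2,numpy as np
for n in("scene","top"):
    im=capture(n); cv2.imwrite(f"pics/{n}0.png",im[:,:,::-1]); m=camera_model(n); print(n,m)
s=sense(); print(s['time_s'],s['tcp_pos'],np.round(s['ee_rot'],3),s['gripper_width'],finger_overhang)
E
```

```text
scene {'fovy': 57.282191023512794, 'cx': 311.6401337522048, 'cy': 200.63513687261073, 'eye': array([-0.02288658,  0.52648588,  0.44195993]), 'rotation': array([[-0.61588301, -0.32258837,  0.71876621],
       [-0.78753895,  0.22696507, -0.57294787],
       [ 0.0216915 , -0.91892524, -0.39383484]])}
top {'fovy': 43.347739808747384, 'cx': 310.38891357625863, 'cy': 189.49134621677433, 'eye': array([0.39274303, 0.01403396, 1.26346435]), 'rotation': array([[ 0.02012879, -0.98623544,  0.16411733],
       [-0.99973408, -0.01800711,  0.01440545],
       [-0.01125188, -0.16436365, -0.98633564]])}
0.1 [0.27434266 0.56113336 0.2912973 ] [[ 0.898 -0.439 -0.001]
 [-0.439 -0.898 -0.002]
 [ 0.     0.002 -1.   ]] 1.001487636724098 0.0697
```

View pics/scene0.png

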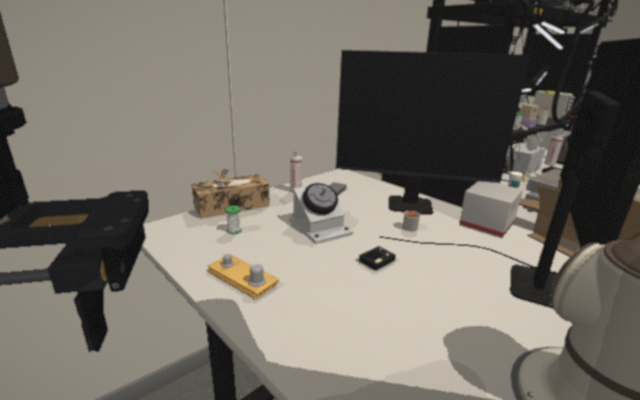

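View pics/top0.png

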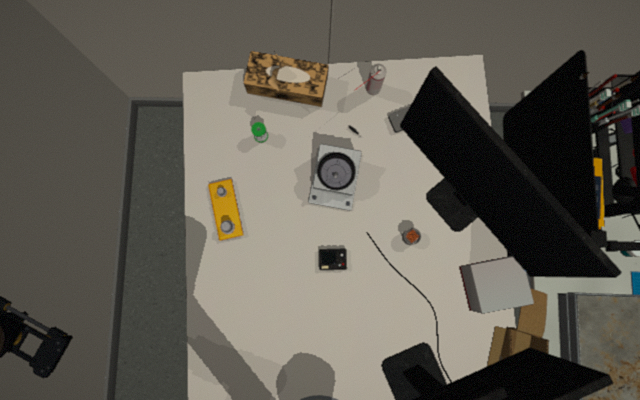

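The scene view shows the large cap at (257,272), the small cap at (227,260), and the wheel at (321,198). In the top view they are at about (227,226), (221,190) and (336,172). I'll zoom in on the parts that matter.

```bash
python3 - <<'E'
import cv2,numpy as np
t=cv2.imread("pics/top0.png");s=cv2.imread("pics/scene0.png")
def z(im,x,y,w,h,k): return cv2.resize(im[y:y+h,x:x+w],None,fx=k,fy=k,interpolation=cv2.INTER_CUBIC)
a=np.hstack([z(t,300,130,70,90,5),z(s,285,170,70,90,5)])
cv2.imwrite("pics/z1.png",a)
b=np.hstack([z(t,200,170,50,75,6),z(s,200,245,80,75,6)])
cv2.imwrite("pics/z2.png",b);print(a.shape,b.shape)
E
```

```text
(450, 700, 3) (450, 780, 3)
```

View pics/z1.png

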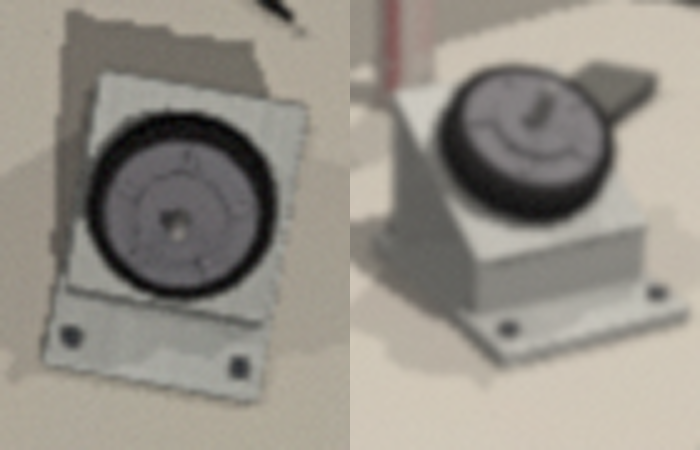

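View pics/z2.png

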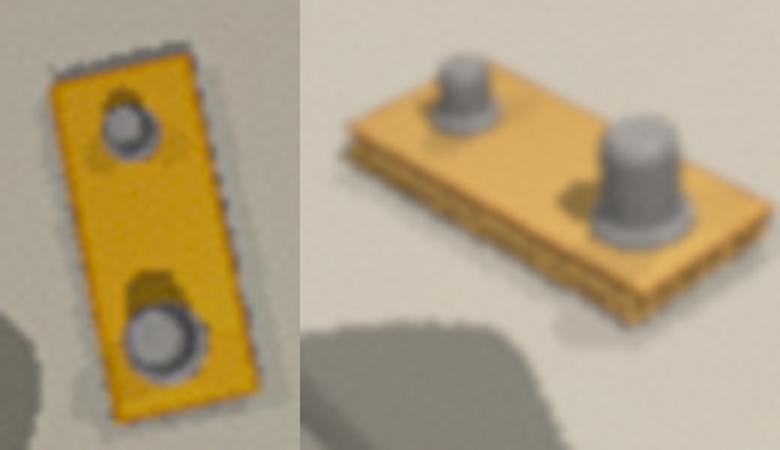

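```bash
cat > h.py <<'E'
from station import *
import numpy as np
def ray(n,u,v):
    m=camera_model(n); f=200/np.tan(np.radians(m['fovy']/2))
    d=m['rotation']@np.array([(u-m['cx'])/f,(v-m['cy'])/f,1]); return m['eye'],d/np.linalg.norm(d)
def plane(n,u,v,z):
    e,d=ray(n,u,v); return e+d*(z-e[2])/d[2]
def tri(a,b):
    (p,d),(q,g)=ray("top",*a),ray("scene",*b)
    s,t=np.linalg.lstsq(np.c_[d,-g],q-p,rcond=None)[0]
    return (p+s*d+q+t*g)/2, np.linalg.norm(p+s*d-q-t*g)
def proj(n,P):
    m=camera_model(n); f=200/np.tan(np.radians(m['fovy']/2)); c=m['rotation'].T@(np.array(P)-m['eye'])
    return c[:2]/c[2]*f+[m['cx'],m['cy']]
E
python3 - <<'E'
from h import *
np.set_printoptions(precision=4,suppress=True)
T=lambda u,v,k,x,y:((u+.5)/k-.5+x,(v+.5)/k-.5+y)
t1=lambda u,v:T(u,v,5,300,130); s1=lambda u,v:T(u-350,v,5,285,170)
t2=lambda u,v:T(u,v,6,200,170); s2=lambda u,v:T(u-300,v,6,200,245)
a,b=plane("top",*t1(42,362),.01),plane("top",*t1(260,402),.01); d=b-a
print("low edge",a,b,np.linalg.norm(d),"x dir yaw",np.degrees(np.arctan2(d[0],-d[1]))) 
a,b=plane("top",*t1(70,336),.01),plane("top",*t1(239,368),.01); d=b-a
a2,b2=plane("scene",*s1(510,329),.01),plane("scene",*s1(657,292),.01); e=b2-a2
print("holes",a,b,a2,b2,np.degrees(np.arctan2(d[0],-d[1])),np.degrees(np.arctan2(e[0],-e[1])))
tip=tri(t1(178,230),s1(549,97)); root=tri(t1(180,207),s1(533,124))
print("tip",tip,"root",root,tip[0]-root[0])
print("cap top",tri(t2(157,335),s2(642,132)),plane("top",*t2(157,335),.048),plane("scene",*s2(642,132),.048))
print("cap bot",plane("top",*t2(165,340),.0155),plane("scene",*s2(642,218),.0155))
c=[plane("top",*t2(*p),.014) for p in((52,84),(190,50),(260,388),(117,422))]; print(c,np.mean(c,0))
E
```

```text
low edge [0.5693 0.0377 0.01  ] [ 0.5511 -0.072   0.01  ] 0.11117633009638365 x dir yaw -9.426872723417533
holes [0.5828 0.0239 0.01  ] [ 0.5681 -0.0613  0.01  ] [0.5879 0.0215 0.01  ] [ 0.5746 -0.0644  0.01  ] -9.783829192415135 -8.821048024178383
tip (array([ 0.6189, -0.0257,  0.1115]), np.float64(0.0016622461800155854)) root (array([ 0.6335, -0.0276,  0.0918]), np.float64(0.0006038762874664272)) [-0.0146  0.0019  0.0197]
cap top (array([0.5036, 0.2361, 0.048 ]), np.float64(0.0022288087321607484)) [0.503  0.2352 0.048 ] [0.5046 0.2368 0.048 ]
cap bot [0.5039 0.2377 0.0155] [0.5048 0.2381 0.0155]
[array([0.6111, 0.2908, 0.014 ]), array([0.6267, 0.2332, 0.014 ]), array([0.4849, 0.1976, 0.014 ]), array([0.4697, 0.2562, 0.014 ])] [0.5481 0.2445 0.014 ]
```

Emit:
jog_arm:
  rows:
    - [[0,0,0,-0.145],[0,0,0,-0.145],[0.0233,0.0235,0.01,0],[0.0233,0.0235,0.01,0],[0.0233,0.0235,0.01,0],[0.0233,0.0235,0.01,0],[0.0233,0.0235,0.01,0],[0.0233,0.0235,0.01,0],[0.0233,0.0235,0.01,0],[0.0233,0.0235,0.01,0],[0.0233,0.0235,0.01,0],[0.0233,0.0235,0.01,0],[0.0233,0.0235,0.01,0],[0.0233,0.0235,0.01,0],[0,0,0,0],[0,0,0,0]]
  claw: 1

```text
time_s: 2.1
tcp_pos: [0.504, 0.2376, 0.1722]
ee_rot: [[0.986, -0.164, -0.0], [-0.164, -0.986, -0.0], [-0.0, 0.0, -1.0]]
wrist_force: [-0.1, 0.1, -0.4]
gripper_width: 1.003
gripper_force: 0.0
```

Emit:
jog_arm:
  rows:
    - [[0,0,0.02,0],[0,0,0.02,0],[0,0,0.02,0],[0,0,0.0135,0],[0,0,0,0],[0,0,0,0]]

```text
time_s: 2.85
tcp_pos: [0.5044, 0.238, 0.0995]
ee_rot: [[0.987, -0.163, 0.001], [-0.163, -0.987, 0.001], [0.001, -0.001, -1.0]]
wrist_force: [0.4, 0.4, -0.1]
gripper_width: 1.001
gripper_force: 0.0
```

Emit:
jog_arm:
  rows:
    - [[0,0,0,0],[0,0,0,0],[0,0,0,0],[0,0,0,0],[0,0,0,0],[0,0,0,0],[0,0,0,0],[0,0,0,0]]
  claw: 0

```text
time_s: 3.85
tcp_pos: [0.504, 0.2373, 0.0987]
ee_rot: [[0.986, -0.164, -0.0], [-0.164, -0.986, -0.0], [-0.0, 0.0, -1.0]]
wrist_force: [-0.5, -0.6, 0.1]
gripper_width: 0.294
gripper_force: 30.0
```

Emit:
jog_arm:
  rows:
    - [[0,0,-0.03,0],[0,0,-0.05,0],[0,0,-0.05,0],[0.0157,0.024,0,0],[0.0157,0.024,0,0],[0.0157,0.024,0,0],[0.0157,0.024,0,0],[0.0157,0.024,0,0],[0.0157,0.024,0,0],[0.0157,0.024,0,0],[0.0157,0.024,0,0],[0.0157,0.024,0,0],[0.0157,0.024,0,0],[0,0,0,0],[0,0,0,0],[0,0,0,0]]

```text
time_s: 5.85
tcp_pos: [0.6192, -0.0243, 0.2286]
ee_rot: [[0.987, -0.163, -0.0], [-0.163, -0.987, 0.0], [-0.0, -0.0, -1.0]]
wrist_force: [-0.3, 0.3, -2.5]
gripper_width: 0.291
gripper_force: 30.0
```

```bash
python3 - <<'E'
from h import *
import cv2
t=capture("top");s=capture("scene")
cv2.imwrite("pics/t1.png",t[:,:,::-1]);cv2.imwrite("pics/s1.png",s[:,:,::-1])
z=lambda im,x,y,w,h,k:cv2.resize(im[y:y+h,x:x+w,::-1],None,fx=k,fy=k,interpolation=cv2.INTER_CUBIC)
cv2.imwrite("pics/z3.png",np.hstack([z(t,300,130,70,90,5),z(s,270,140,80,90,5)]))
E
```

```text
(no output)
```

View pics/z3.png

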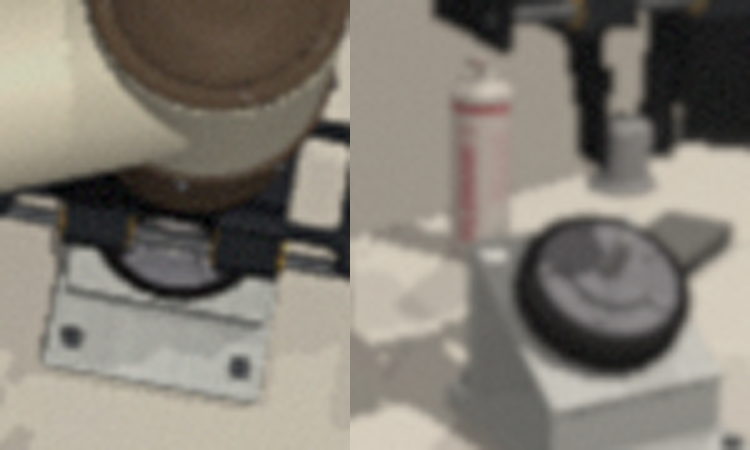

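```bash
python3 - <<'E'
from h import *
np.set_printoptions(precision=4,suppress=True)
zc=lambda n,P,ox,oy,ex: (proj(n,P)-[ox,oy]+.5)*5-.5+[ex,0]
c=np.array([.6192,-.0243,.1439])
print("cap bottom, top in z3:",zc("scene",c,270,140,350),zc("scene",c+[0,0,.034],270,140,350))
yaw=np.radians(-9.4); ax=np.array([-.5*np.cos(yaw),-.5*np.sin(yaw),.866]); wy=np.array([-np.sin(yaw),np.cos(yaw),0]); wx=np.cross(wy,ax)
for tip in([.6189,-.0257,.1115],[.6189,-.0257,.1155]):
    tip=np.array(tip); hub=tip-.026*ax
    print("tip",zc("top",tip,300,130,0),zc("scene",tip,285,170,350),"hub",hub,zc("top",hub,300,130,0),zc("scene",hub,285,170,350))
    for r,o in((.046,-.006),(.022,0)):
        P=[hub+o*ax+r*(np.cos(a)*wx+np.sin(a)*wy) for a in np.linspace(0,2*np.pi,72)]
        for n,x,y,e in(("top",300,130,0),("scene",285,170,350)):
            q=np.array([zc(n,p,x,y,e) for p in P]); print(n,r,q.min(0),q.max(0))
E
```

```text
cap bottom, top in z3: [625.3981 185.9484] [627.9216 119.2081]
tip [176.7502 228.6806] [550.6185  97.3061] hub [ 0.6317 -0.0278  0.089 ] [179.7962 211.3875] [535.9943 130.2508]
top 0.046 [ 84.7002 114.674 ] [277.042  297.8893]
scene 0.046 [444.9575  69.0752] [618.8332 210.3199]
top 0.022 [133.6738 167.1164] [226.1042 255.0868]
scene 0.022 [494.0658  96.9159] [577.5572 164.5335]
tip [177.0679 227.0263] [550.9075  89.779 ] hub [ 0.6317 -0.0278  0.093 ] [180.1174 209.7098] [536.2524 122.9368]
top 0.046 [ 84.7069 112.6592] [277.6841 296.5217]
scene 0.046 [445.0613  61.8947] [619.227  202.9639]
top 0.022 [133.8422 165.2806] [226.5794 253.563 ]
scene 0.022 [494.2534  89.6435] [577.8847 157.1756]
```

The top view is now blocked by the arm. The scene view shows the cap held upright, its flange centre at zoomed (622,185), almost directly above the axle tip at about (624,247). I'll lower it gently while watching the force.

Emit:
jog_arm:
  rows:
    - [[0,0.001,0.015,0],[0,0,0.013,0],[0,0,0.003,0],[0,0,0.002,0],[0,0,0.002,0],[0,0,0,0]]

```text
time_s: 6.7
tcp_pos: [0.6196, -0.0261, 0.1939]
ee_rot: [[0.986, -0.164, 0.001], [-0.164, -0.986, 0.0], [0.001, -0.0, -1.0]]
wrist_force: [-0.8, -0.2, -1.8]
gripper_width: 0.289
gripper_force: 30.0
```

```bash
python3 - <<'E'
from h import *
import cv2
s=capture("scene");S=sense();print(S['tcp_pos'],S['wrist_force'],S['moment'])
z=lambda im,x,y,w,h,k:cv2.resize(im[y:y+h,x:x+w,::-1],None,fx=k,fy=k,interpolation=cv2.INTER_CUBIC)
cv2.imwrite("pics/z4.png",z(s,290,140,60,80,7))
E
```

```text
[ 0.61952506 -0.02607339  0.19398146] [-0.44678149 -0.24320313 -1.8184265 ] [-0.05089659 -0.03194264 -0.01854581]
```

View pics/z4.png

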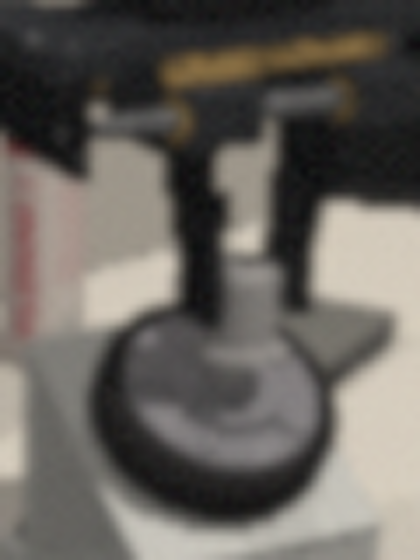

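The picture shows the flange at zoomed (245,350), right where the tip was at (243,346), and no force has built up. Next I'll feed along the axle.

Emit:
jog_arm:
  rows:
    - [[0.001,0,0.0017,0],[0.001,0,0.0017,0],[0,0,0,0]]

```text
time_s: 7.12
tcp_pos: [0.6209, -0.0265, 0.1909]
ee_rot: [[0.986, -0.164, -0.001], [-0.164, -0.986, -0.0], [-0.001, 0.0, -1.0]]
wrist_force: [-4.4, 0.2, 3.7]
gripper_width: 0.292
gripper_force: 30.0
```

Emit:
jog_arm:
  rows:
    - [[0.001,0,0.0017,0],[0.001,0,0.0017,0],[0,0,0,0]]

```text
time_s: 7.5
tcp_pos: [0.6217, -0.0266, 0.1901]
ee_rot: [[0.987, -0.163, -0.003], [-0.163, -0.987, -0.001], [-0.003, 0.001, -1.0]]
wrist_force: [-10.0, 3.3, 16.6]
gripper_width: 0.295
gripper_force: 30.0
```

```bash
python3 - <<'E'
from h import *
import cv2
s=capture("scene");S=sense();print(S['tcp_pos'],S['wrist_force'],S['moment'])
im=s[:,:,::-1]; o=cv2.imread("pics/s1.png"); o2=cv2.imread("pics/scene0.png")
z=lambda im:cv2.resize(cv2.convertScaleAbs(im[165:215,297:347],alpha=1.5,beta=10),None,fx=8,fy=8,interpolation=cv2.INTER_CUBIC)
cv2.imwrite("pics/z5.png",np.hstack([z(o2),z(im)]))
yaw=np.radians(-9.4); ax=np.array([-.5*np.cos(yaw),-.5*np.sin(yaw),.866])
b=S['tcp_pos']-[0,0,.0847]
for P in(b,b+[0,0,.034],[.6189,-.0257,.1115],[.6189,-.0257,.1165]): print((proj("scene",P)-[297,165]+.5)*8-.5)
E
```

```text
[ 0.62170292 -0.02664249  0.19012717] [-11.25822205   3.38697955  16.93676898] [ 0.91207328  3.44923738 -0.04066567]
[221.14125401 210.81403895]
[225.04022467 107.88391012]
[225.2895694  195.98981461]
[225.86786682 180.92900126]
```

View pics/z5.png

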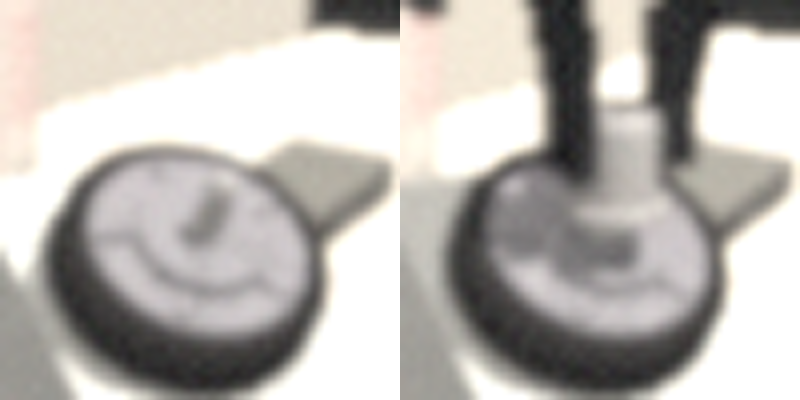

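Left panel: the bare tip is at (215,186). Right panel: the flange centre is at about (219,211), still upright. So roughly 8 mm of the tip is inside the bore, wedged by the 30° tilt. I'll ease off and open partway so the cap can settle onto the axle between the fingers.

Emit:
jog_arm:
  rows:
    - [[-0.001,0,-0.0015,0],[0,0,0,0]]

```text
time_s: 7.8
tcp_pos: [0.6213, -0.0266, 0.1903]
ee_rot: [[0.987, -0.164, -0.002], [-0.164, -0.987, -0.001], [-0.002, 0.001, -1.0]]
wrist_force: [-7.4, 1.7, 10.4]
gripper_width: 0.29
gripper_force: 30.0
```

Emit:
jog_arm:
  rows:
    - [[0,0,0,0],[0,0,0,0],[0,0,0,0],[0,0,0,0],[0,0,0,0]]
  claw: 0.45

```text
time_s: 8.43
tcp_pos: [0.6224, -0.0266, 0.1882]
ee_rot: [[0.986, -0.164, -0.0], [-0.164, -0.986, -0.0], [-0.0, 0.0, -1.0]]
wrist_force: [0.2, 0.3, 0.6]
gripper_width: 0.448
gripper_force: 0.0
```

```bash
python3 - <<'E'
from h import *
import cv2
s=capture("scene");S=sense();print(S['tcp_pos'],S['wrist_force'])
z=lambda im:cv2.resize(cv2.convertScaleAbs(im[165:215,297:347],alpha=1.5,beta=10),None,fx=8,fy=8,interpolation=cv2.INTER_CUBIC)
cv2.imwrite("pics/z6.png",z(s[:,:,::-1]))
E
```

```text
[ 0.62242753 -0.02659928  0.18831105] [-0.61840043 -0.50942233 -0.55839401]
```

View pics/z6.png

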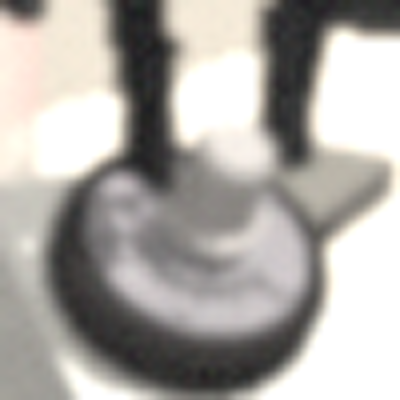

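The cap has settled in line with the axle: its top is at (240,150) and its flange at about (205,230). Now I'll raise the tool, shut the fingers and place their front edge over the centre of the cap's top.

Emit:
jog_arm:
  rows:
    - [[0,0,-0.015,0],[0,0,-0.0165,0],[0,0,0,0]]

```text
time_s: 8.85
tcp_pos: [0.6235, -0.0264, 0.2228]
ee_rot: [[0.986, -0.164, 0.005], [-0.164, -0.987, 0.001], [0.005, -0.002, -1.0]]
wrist_force: [-0.1, 0.0, -0.5]
gripper_width: 0.45
gripper_force: 0.0
```

Emit:
jog_arm:
  rows:
    - [[-0.0135,0,0,0],[-0.0135,0,0,0],[0,0,0,0],[0,0,0,0],[0,0,0,0],[0,0,0.005,0],[0,0,0.005,0],[0,0,0,0]]
  claw: 0

```text
time_s: 9.85
tcp_pos: [0.5954, -0.0222, 0.2091]
ee_rot: [[0.986, -0.164, -0.002], [-0.164, -0.986, -0.0], [-0.002, 0.001, -1.0]]
wrist_force: [0.1, -0.1, -0.3]
gripper_width: 0.005
gripper_force: 0.0
```

```bash
python3 - <<'E'
from h import *
import cv2
s=capture("scene");S=sense();print(S['tcp_pos'],S['wrist_force'],S['gripper_width'])
z=lambda im:cv2.resize(cv2.convertScaleAbs(im[165:215,297:347],alpha=1.5,beta=10),None,fx=8,fy=8,interpolation=cv2.INTER_CUBIC)
cv2.imwrite("pics/z7.png",z(s[:,:,::-1]))
E
```

```text
[ 0.59566419 -0.02219689  0.20947755] [-0.16851458 -0.26914402  0.06871317] 0.003949929023221786
```

View pics/z7.png

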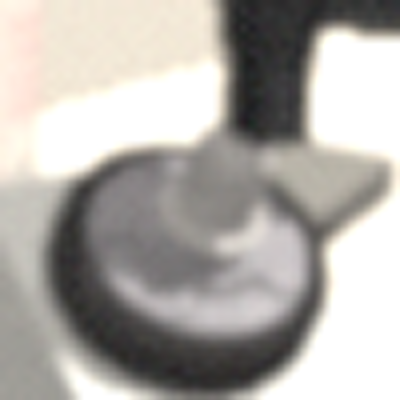

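The finger edge sits at (265,145), over the cap's top centre at about (240,150), as planned. Now I'll press along the axle.

Emit:
jog_arm:
  rows:
    - [[0.001,0,0.0017,0],[0.001,0,0.0017,0],[0.001,0,0.0017,0],[0.001,0,0.0018,0],[0.001,0,0.0017,0],[0,0,0,0]]

```text
time_s: 10.65
tcp_pos: [0.6005, -0.0231, 0.2019]
ee_rot: [[0.986, -0.164, -0.0], [-0.164, -0.986, -0.0], [-0.0, 0.0, -1.0]]
wrist_force: [-2.0, -0.9, 3.3]
gripper_width: 0.005
gripper_force: 1.9
```

Emit:
jog_arm:
  rows:
    - [[0.001,0,0.0017,0],[0.001,0,0.0017,0],[0.001,0,0.0018,0],[0,0,0,0]]

```text
time_s: 11.15
tcp_pos: [0.6036, -0.0236, 0.1967]
ee_rot: [[0.986, -0.164, 0.0], [-0.164, -0.986, -0.0], [0.0, 0.0, -1.0]]
wrist_force: [-1.7, -0.6, 4.2]
gripper_width: 0.006
gripper_force: 2.1
```

Emit:
jog_arm:
  rows:
    - [[0.001,0,0.0017,0],[0.001,0,0.0017,0],[0,0,0,0]]

```text
time_s: 11.52
tcp_pos: [0.6034, -0.024, 0.1943]
ee_rot: [[0.986, -0.164, -0.005], [-0.164, -0.986, -0.001], [-0.005, 0.002, -1.0]]
wrist_force: [-10.0, 1.5, 14.5]
gripper_width: 0.008
gripper_force: 8.6
```

Emit:
jog_arm:
  rows:
    - [[0.001,0,0.0017,0],[0.001,0,0.0018,0],[0,0,0,0]]

```text
time_s: 11.9
tcp_pos: [0.6038, -0.0241, 0.1939]
ee_rot: [[0.987, -0.163, -0.008], [-0.163, -0.987, -0.002], [-0.008, 0.003, -1.0]]
wrist_force: [-20.1, 4.4, 28.9]
gripper_width: 0.006
gripper_force: 17.9
```

Emit:
jog_arm:
  rows:
    - [[0.001,0,0.0017,0],[0.001,0,0.0017,0],[0,0,0,0]]

```text
time_s: 12.28
tcp_pos: [0.6042, -0.0242, 0.1936]
ee_rot: [[0.987, -0.162, -0.011], [-0.162, -0.987, -0.002], [-0.01, 0.004, -1.0]]
wrist_force: [-29.1, 7.3, 45.4]
gripper_width: 0.007
gripper_force: 27.2
```

The cap stopped moving and the axial force has risen to 54 N, so it is either home or jammed. I'll back off clear of both cameras and look.

Emit:
jog_arm:
  rows:
    - [[-0.005,0,-0.0087,0],[-0.01,0,-0.02,0],[0,0,-0.04,0],[0,-0.04,-0.01,0],[0,-0.05,0,0],[0,-0.05,0,0],[0,-0.05,0,0],[0,-0.05,0,0],[0,0,0,0]]

```text
time_s: 13.4
tcp_pos: [0.6345, 0.2183, 0.2636]
ee_rot: [[0.987, -0.16, 0.0], [-0.16, -0.987, 0.0], [0.0, -0.0, -1.0]]
wrist_force: [-0.6, -0.4, -0.1]
gripper_width: 0.006
gripper_force: 0.0
```

```bash
python3 - <<'E'
from h import *
import cv2
np.set_printoptions(precision=4,suppress=True)
s=capture("scene");t=capture("top");S=sense();print(S['tcp_pos'],S['wrist_force'])
cv2.imwrite("pics/s8.png",s[:,:,::-1]);cv2.imwrite("pics/t8.png",t[:,:,::-1])
z=lambda im,x,y:cv2.resize(cv2.convertScaleAbs(im[y:y+50,x:x+50,::-1],alpha=1.4,beta=5),None,fx=8,fy=8,interpolation=cv2.INTER_CUBIC)
yaw=np.radians(-9.4); ax=np.array([-.5*np.cos(yaw),-.5*np.sin(yaw),.866]); wy=np.array([-np.sin(yaw),np.cos(yaw),0]); wx=np.cross(wy,ax)
a,b=z(s,297,165),z(t,310,145)
cv2.imwrite("pics/z8.png",np.hstack([a,b]))
for hz in(.091,.0945):
  hub=np.array([.6317,-.0278,hz])
  for zz in(0,.006):
    for h in(.0,.034): print(hz,zz,h,(proj("scene",hub+(zz+h)*ax)-[297,165]+.5)*8-.5,(proj("top",hub+(zz+h)*ax)-[310,145]+.5)*8-.5+[400,0])
E
```

```text
[0.6341 0.2152 0.264 ] [-0.1997 -0.6395  0.0371]
0.091 0 0.0 [202.0932 242.8493] [608.1532 217.252 ]
0.091 0 0.034 [232.927  173.2374] [601.7331 253.694 ]
0.091 0.006 0.0 [207.4118 230.8419] [607.0451 223.5415]
0.091 0.006 0.034 [238.5485 160.5461] [600.5636 260.3325]
0.0945 0 0.0 [202.4551 232.5939] [608.604  214.8964]
0.0945 0 0.034 [233.3463 162.5876] [602.1772 251.3825]
0.0945 0.006 0.0 [207.7834 220.5189] [607.4949 221.1932]
0.0945 0.006 0.034 [238.9785 149.8238] [601.0064 258.0296]
```

View pics/z8.png

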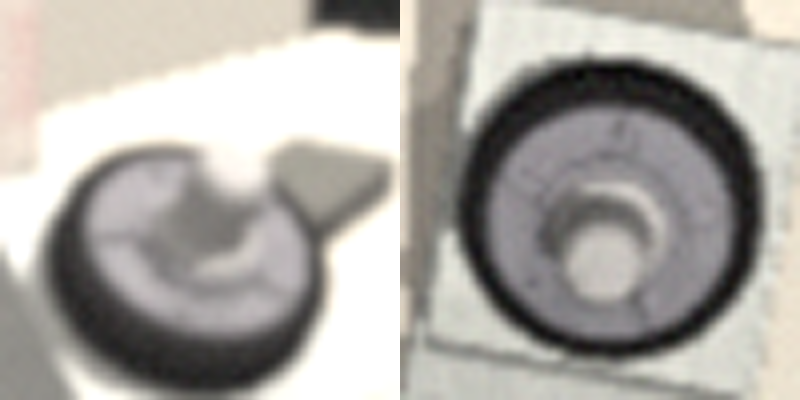

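```bash
python3 - <<'E'
from h import *
import cv2
np.set_printoptions(precision=4,suppress=True,linewidth=200)
c=lambda u,o:(u+.5)/8-.5+o
p=tri((c(202,310),c(262,145)),(c(236,297),c(163,165))); print("cap top",p)
for n,P in(("scene",[.6132,-.0248,.1237]),("top",[.6132,-.0248,.1237])): print(n,proj(n,P))
t=cv2.imread("pics/t8.png",0).astype(int); t0=cv2.imread("pics/top0.png",0).astype(int)
print("top now");print(t[160:186,326:347])
# bright cap-top centroids
s=cv2.imread("pics/s8.png",0).astype(int)
print("scene now");print(s[176:204,312:334])
E
```

```text
cap top (array([ 0.6121, -0.0245,  0.1247]), np.float64(0.001286473901760192))
scene [326.1107 185.2029]
top [334.7247 176.7401]
top now
[[ 32  51  71  91  99 104 105 104 105 107  98  83  95 103 105 101  98  83  61  32  26]
 [ 66  92  98 107 104 103 105 102 105 102  90  83  98  96 102 107 106 101  97  69  38]
 [ 95 103 104 103 102 103 102 100 104 102  96  92 100  94 102 106 108 104 108  95  69]
 [100 100 102 103 101 101 103 102  97  94  92  97  95  90 101 104 105 104 104 106  96]
 [101  99  99 102  99  98  99  92  87  78  81  84  87  92 102 105 102 105 106 104 105]
 [101  98 106  99  94  87  85  89  96  93  94  97  90  91  94  98 102 100 100 106 105]
 [ 95 102 102  95  91  97  97  95 100 102 102  98 101  98  95  90  92  99 105 104 104]
 [ 98  92  95  94  99  97 102 102 105 108 111 111 107 106 101  94  88  94 102 104 106]
 [101  96  85  96  93  88  99 118 126 127 131 137 139 130 109 100  95  91  98 100 105]
 [ 91  81  90  87  78  76  83  89  91  92 107 119 133 138 136 115  99  93  90 100 106]
 [ 86  79  84  75  70  68  67  65  61  67  74  81  94 116 135 130 102  95  88  95 101]
 [ 92 
[... 3158 characters left out ...]
0  94  95  92  92  93 100 105 117 136 141 137 129 127 127 127]
 [133 127 117  99  91  86  89  93  94 101 109 119 127 130 136 139 138 129 127 127 127 127]
 [133 132 126 113  94  87  93  97  97 110 124 130 135 135 133 129 126 119 124 127 128 128]
 [131 135 131 120 103  90  92  97 102 110 117 118 120 121 119 114 109 108 118 128 129 127]
 [120 132 132 127 118 109  98  97  98  98 101 104 103 104 104 104 103 104 111 119 124 125]
 [100 120 129 132 126 122 114 109 104  97  95  96  98 100 104 109 114 113 113 111 114 111]
 [ 76 100 118 125 127 125 121 118 113 106 105 108 109 110 115 121 127 123 121 117 110  99]
 [ 51  70  90 107 116 120 118 115 116 119 117 117 117 120 122 128 128 129 126 117 103  85]]
```

```bash
python3 - <<'E'
import cv2
for f in("scene0","s8"):
    print(f);print(cv2.imread(f"pics/{f}.png",0)[193:206,318:332])
for f in("top0","t8"):
    print(f);print(cv2.imread(f"pics/{f}.png",0)[161:176,334:348])
E
```

```text
scene0
[[124 109  95  89  83  84  95 115 124 128 128 126 127 128]
 [123 106  88  81  82  91 106 118 124 125 127 129 125 127]
 [126 116 100  92  95 103 113 121 123 122 124 124 124 127]
 [129 125 115 110 113 116 123 125 123 124 123 124 123 125]
 [125 128 123 120 120 124 127 128 128 124 123 122 122 122]
 [113 120 123 121 120 124 128 128 129 126 121 118 122 124]
 [ 98 108 112 115 118 122 125 125 123 117 111 109 118 126]
 [ 97  96  98 100 103 109 113 110 108 105 103 104 110 120]
 [113 107 103  96  93  98  98 101 104 109 115 114 111 114]
 [121 119 118 109 107 107 112 112 116 122 126 126 123 117]
 [119 118 120 116 118 122 122 123 125 128 130 129 126 119]
 [107 105 111 116 121 124 126 127 127 129 127 124 117 104]
 [ 87  92  99 109 113 117 120 121 121 118 114 104  93  76]]
s8
[[ 95  90  87  86  84  83  82  80  82  96 118 128 131 132]
 [ 94  90  88  86  84  82  80  81  84 103 129 135 131 132]
 [ 94  93  92  87  84  85  83  83  93 119 137 138 131 129]
 [ 90  94  95  92  92  93 100 105 117 136 141 137 129 127]
 [ 89  93  94 101 109 119 127 130 136 139 138 129 127 127]
 [ 93  97  97 110 124 130 1
[... 1525 characters left out ...]
8  81  84  87  92 102 105 102 105 106 104 105  96]
 [ 96  93  94  97  90  91  94  98 102 100 100 106 105 103]
 [100 102 102  98 101  98  95  90  92  99 105 104 104 104]
 [105 108 111 111 107 106 101  94  88  94 102 104 106 103]
 [126 127 131 137 139 130 109 100  95  91  98 100 105 104]
 [ 91  92 107 119 133 138 136 115  99  93  90 100 106 102]
 [ 61  67  74  81  94 116 135 130 102  95  88  95 101 104]
 [ 67  64  68  67  73  87 114 133 123 104  92  85  97 107]
 [ 76  77  80  75  75  75  94 131 132 110  95  90  97 104]
 [109 110 109 101  88  79  80 109 130 112  98  88  91  96]
 [126 129 128 126 114  91  81 104 121 110 100  91  93 102]
 [136 137 139 138 128 110  90 101 118 106  97  96  96 104]]
```

The pictures show the cap in line on the axle, with its top at about (236,163) in the scene view and (602,262) in the top view. They don't settle the last few millimetres, so I'll press once more and see whether it stops at the same place.

Emit:
jog_arm:
  rows:
    - [[0,0.048,0,0],[0,0.048,0,0],[0,0.048,0,0],[0,0.048,0,0],[0.0024,0.048,0,0],[0,0,0.025,0],[0,0,0.025,0],[0,0,0,0],[0,0,0,0]]

```text
time_s: 14.62
tcp_pos: [0.5975, -0.023, 0.2158]
ee_rot: [[0.986, -0.165, 0.002], [-0.165, -0.986, -0.0], [0.002, -0.0, -1.0]]
wrist_force: [-0.1, 0.9, 0.2]
gripper_width: 0.007
gripper_force: 0.0
```

Emit:
jog_arm:
  rows:
    - [[0.0023,0,0.004,0],[0,0,0.004,0],[0.001,0,0.0018,0],[0.001,0,0.0018,0],[0.001,0,0.0018,0],[0.001,0,0.0018,0],[0.001,0,0.0018,0],[0.001,0,0.0018,0],[0,0,0,0]]

```text
time_s: 15.75
tcp_pos: [0.6052, -0.0237, 0.1961]
ee_rot: [[0.986, -0.164, -0.0], [-0.164, -0.986, -0.0], [-0.0, 0.0, -1.0]]
wrist_force: [-1.9, 0.9, 2.2]
gripper_width: 0.005
gripper_force: 1.7
```

Emit:
jog_arm:
  rows:
    - [[0.001,0,0.0017,0],[0.001,0,0.0017,0],[0,0,0,0]]

```text
time_s: 16.12
tcp_pos: [0.6057, -0.0239, 0.1955]
ee_rot: [[0.987, -0.163, -0.003], [-0.163, -0.987, -0.001], [-0.002, 0.001, -1.0]]
wrist_force: [-11.5, 2.7, 17.8]
gripper_width: 0.002
gripper_force: 10.5
```

Emit:
jog_arm:
  rows:
    - [[0.001,0,0.0017,0],[0.001,0,0.0017,0],[0,0,0,0]]

```text
time_s: 16.5
tcp_pos: [0.6062, -0.0239, 0.1952]
ee_rot: [[0.987, -0.162, -0.005], [-0.162, -0.987, -0.001], [-0.005, 0.002, -1.0]]
wrist_force: [-20.6, 7.1, 32.5]
gripper_width: 0.004
gripper_force: 19.6
```

It stopped hard on the same plane. To confirm that's home, I'll gently touch the tyre's face on the uphill side and compare heights.

Emit:
jog_arm:
  rows:
    - [[-0.003,0,-0.01,0],[0,0,-0.015,0],[0,0,-0.015,0],[0.02,0,0,0],[0.02,0,0,0],[0.0165,0,0,0],[0,0,0.02,0],[0,0,0.02,0],[0,0,0.007,0],[0,0,0,0],[0,0,0,0]]

```text
time_s: 17.88
tcp_pos: [0.6626, -0.0332, 0.1827]
ee_rot: [[0.986, -0.164, 0.002], [-0.164, -0.986, 0.0], [0.002, -0.0, -1.0]]
wrist_force: [0.4, 0.1, -0.4]
gripper_width: 0.007
gripper_force: 0.0
```

Emit:
jog_arm:
  rows:
    - [[-0.003,0,0.001,0],[0,0,0.001,0],[0,0,0.001,0],[0,0,0,0]]

```text
time_s: 18.38
tcp_pos: [0.659, -0.0326, 0.1805]
ee_rot: [[0.987, -0.164, 0.001], [-0.164, -0.987, -0.0], [0.001, 0.0, -1.0]]
wrist_force: [-2.8, 1.8, 6.5]
gripper_width: 0.007
gripper_force: 3.2
```

Emit:
jog_arm:
  rows:
    - [[0,0,0.001,0],[0,0,0.001,0],[0,0,0,0]]

```text
time_s: 18.75
tcp_pos: [0.659, -0.0326, 0.1803]
ee_rot: [[0.987, -0.163, 0.001], [-0.163, -0.987, -0.001], [0.002, 0.0, -1.0]]
wrist_force: [-6.3, 1.7, 12.9]
gripper_width: 0.003
gripper_force: 6.4
```

Emit:
jog_arm:
  rows:
    - [[0,0,0.001,0],[0,0,0.001,0],[0,0,0,0]]

```text
time_s: 19.12
tcp_pos: [0.659, -0.0326, 0.1801]
ee_rot: [[0.987, -0.162, 0.002], [-0.162, -0.987, -0.001], [0.002, 0.001, -1.0]]
wrist_force: [-8.8, 2.8, 18.8]
gripper_width: 0.003
gripper_force: 9.6
```

The cap's top is 39.8 mm above the tyre's face along the axle, against 34 + 6 = 40 mm when home, so the flange is seated. I'll retreat and hand in.

Emit:
jog_arm:
  rows:
    - [[0,0,-0.02,0],[0,0,-0.04,0],[0,0,-0.05,0],[0,0,0,0],[0,0,0,0],[0,0,0,0]]

```text
time_s: 19.88
tcp_pos: [0.6584, -0.0327, 0.2831]
ee_rot: [[0.986, -0.164, -0.003], [-0.164, -0.986, -0.0], [-0.003, 0.001, -1.0]]
wrist_force: [0.6, -0.4, -0.5]
gripper_width: 0.005
gripper_force: 0.0
```

```bash
python3 -c "
from station import *
s=sense();print(s['time_s'],s['tcp_pos'],s['wrist_force']);print(finish_job())"
```

```text
19.875 [ 0.65844512 -0.03272651  0.28313028] [ 0.61457669 -0.37435994 -0.52228059]
the job is handed in; nothing more can be done
None
```

The larger cap is pressed home on the axle and released, and the job was handed in at 19.9 s with the arm clear; a touch check put its flange within about 0.5 mm of the hub face, but no verdict came back.

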